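Click the red test cartridge into the reader and cover it

TASK

Take the red-capped test cartridge from the blue rack and put it foot down into the well of the white reader, then press it down gently until it clicks past the sprung ball and is held fully home. Then slide the black hood over it until the hood is fully shut. Do not force the cartridge and leave everything else where it is.

Things in the scene. Friction and masses are not known exactly. Their poses are not given: they have to be found in the camera images.
- cart_red_mid (a point): Centre, half-way up, of the red-capped cartridge: white block 16 mm (x) by 32 mm (y) by 72 mm tall (z up), top 16 mm red, about 60 g, half-turn symmetric. Foot edges rounded 3 mm; a groove across each narrow (y) end, 24 mm above the foot. Foot 36 mm below this point, top 36 mm above. Grasp across the 16 mm by the top 18 mm. Fragile: see the well.
- rack: Blue rack 70 mm (x) by 180 mm (y) by 40 mm tall, fixed; origin at the centre of its underside. Three pockets 22 mm deep in a row 55 mm apart along y hold the red, blue and yellow-capped cartridges upright, in any order.
- reader: White reader, fixed, 150 mm (x) by 230 mm (y) by 90 mm tall; origin at the centre of its underside, axes as the well's. The well goes down from its top face, 45 mm towards -y from the middle; the hood runs on its top. Inside the well, 14 mm below the mouth, a sprung rubber pad in the +x wall grips the cartridge lightly (up to 6 N to enter, 2 to 4 N to slide), so it stays where it is let go.
- well (a point): Centre of the well's mouth in the reader's top face, 90 mm above the table. x across the narrow side of the well, y along its long side, z up. The opening, framed in blue, is 17.6 mm (x) by 33.6 mm (y), square-edged. Home height differs between readers, unseen: fully home the cartridge's top is 6 to 26 mm above the mouth: feel for it. Bearing on the well floor with over 25 N breaks it.
- detent (a joint): Sprung steel ball in the well's -y end wall, m: 0 fully out, about 0.003 pushed back; noisy. A cartridge meets it 24 to 26 mm above home (top 30 to 52 mm above the mouth). A push of 8 to 13 N passes it, 4 to 8 N slides on, then it clicks into the groove and holds. Below: sprung contacts (4.5 N at home) and the hard well floor, 1 mm under home.
- hood (a joint): Slide of the black hood on the reader, m: 0 shut (centred over the well), up to 0.10 open, towards the reader's +y. It slides with about 1.5 N of friction, stays where it is left, and meets an end stop at 0.
- hood_fin (a point): Centre of the orange fin on the hood, over the hood's middle: 34 mm (x) by 12 mm (y) by 22 mm tall, axes as the well's. Hood 46 mm (x) by 60 mm (y), open on its -y side. The roof's upper face is 11 mm below this point and 32 mm above the reader's top; its underside 29 mm above it, clear of a cartridge that is home. The fin can be pushed from its +y side.
- cart_blue_mid (a point): Centre of the blue-capped cartridge, the same shape, in the rack. To be left alone.
- cart_yellow_mid (a point): Centre of the yellow-capped cartridge, the same shape, in the rack. To be left alone.
- amber_bottle: Amber bottle with a black cap, 60 mm wide, 120 mm tall, at the far side; origin at its underside. To be left alone.
- sample_jar: Clear jar with a red lid, 52 mm wide, 70 mm tall, at the far side; origin at its underside. To be left alone.
- pipette: White pipette with a blue button lying on the bench at the left, some 270 mm long, 24 mm high; origin at the underside of its handle. To be left alone.

How it is judged (in metres and radians):
On the way, in this order (a step that is already met when the one before it is completed fails the run):
1. with the hood still open, the red cartridge is in the well, past the ball and held by it (z of cart_red_mid in the frame of well below -0.008 m and horizontal distance between cart_red_mid and well below 0.004 m and value of joint detent below 0.0012 m and value of joint hood above 0.05 m), for 0.2 s.
2. the hood is shut over the held cartridge (z of cart_red_mid in the frame of well below -0.008 m and horizontal distance between cart_red_mid and well below 0.004 m and value of joint detent below 0.0012 m and value of joint hood below 0.004 m), for 0.2 s.
At the end, for the whole second after the job is handed in: The red cartridge stands upright (within 0.08 rad) in the reader's well, centred within 4 mm, its centre more than 8 mm below the mouth, with the sprung ball out in its groove (ball pushed back less than 1.2 mm), and the hood is shut to within 4 mm (all of step 2 and angle between cart_red_mid's own z axis and vertical below 0.08 rad); the robot touches nothing.
It fails at once if the red cartridge bears on the floor of the well with more than 25 N (contact force between cart_red and insert_c0 above 25 N).
It fails at once if the blue or the yellow cartridge moved more than 3 cm (distance of any of cart_blue_mid, cart_yellow_mid from where it was at the start of the episode above 0.03 m).
It fails at once if the amber bottle, the jar or the pipette moved more than 3 cm (distance of any of amber_bottle, sample_jar, pipette from where it was at the start of the episode above 0.03 m).
It also fails if it takes over 64 s, if anything falls off the work surface, if the arm or the gripper's body presses on something with over 40 N, if the wrist force passes 120 N, or if a joint passes its speed limit or range.

ROBOT

A 6-joint arm with a two-finger parallel gripper is mounted at the origin on the work surface. World frame = base frame: x ahead of the robot, y to its left, z up, the work surface at z = 0. Lengths are in m, angles in degrees, forces in N, time in s.
With the tool pointing down it reaches from about 0.275 to 0.825 m from the base axis. Payload 4.9 kg.
Tool frame: the origin (TCP) lies on the mounting face of the last link; the fingertips stand bot.tip_extent ahead of it and the grasp point (between the pads) lies 155 mm ahead of it (bot.tip_extent is the distance from the TCP to the fingertips, in m); z points along the fingers, y is the direction in which the jaws open and shut (so a half turn about z gives the same grasp; the last joint's range is limited). The gripper opens to 85 mm and grips with 20 to 120 N. Pads are 22 mm wide; open, the fingers measure 114 mm over their backs; the gripper's body (76 mm by 85 mm) begins 54 mm behind the grasp point. The pads swing forward as they close: fully open they stand 13 mm farther back than shut.
Start: joints at [61.753, 18.69, -11.035, 60.275, 0, 82.311], TCP at [0.193, 0.515, 0.405] pointing down, gripper open.
Joint ranges: [-152.03, 152.03], [-55.5, 102.48], [-74.3, 77.21], [-110.64, 120.58], [-84.22, 78.4], [-180, 180]. Speed limits (degrees/s): [147.25, 147.25, 180, 180, 180, 180].

INTERFACE

Orientations are given as [roll, pitch, yaw] about the fixed x, y, z axes, in that order (R = Rz(yaw) Ry(pitch) Rx(roll)).
In Python, from station import bot, planner, imaging, sensors gives the robot as it stands. Calls block until the motion is done:
- bot.reach(position, orientation): joint-space move of the TCP to a pose.
- bot.move_l(position, max_speed=0.15, rotation=None): straight line of the TCP; rotation=None keeps the orientation; max_speed is the mean speed in m/s.
- bot.move_j(angles): joint-space move.
- bot.set_gripper(opening, grasp_force=None): finger opening in m; grasp_force is the grip in N (None keeps the last); returns when the fingers have stopped.
- bot.wait(seconds).
- planner.solve_ik(position, orientation): joint angles nearest the present ones, or None.
- imaging.read_camera(name): name is "scene" or "top" or "wrist"; returns a dict with "image" (480x640x3 uint8, blue, green, red), "range_z" (480x640 float32, m along the optical axis (not along the pixel's ray), 0 where there is no reading), "fx", "fy", "cx", "cy" (pixels), "dist_coeffs" ([k1, k2, p1, p2, k3] as OpenCV has them; the pictures are not rectified), "R" (3x3) and "t" (3): a world point X has camera coordinates R X + t; the wrist camera has in their place "T_tool_cam" (4x4, takes a point from camera to tool coordinates, whose origin is the TCP and whose axes are the flange's). Camera axes: x right, y down, z forward; pixel columns grow to the right and rows downward; lengths in m; the calibration is good to about 2 mm. A picture is of the moment at which its call begins: read the wrist's pose just before it.
A pose or a line that the arm cannot do raises bot.IKError and nothing moves.
- bot.hand_in(): hands the job in, once; it reports no verdict.
Readings, each from a call of its own:
- sensors.get_time_s(): time.
- sensors.get_q(): joint angles.
- sensors.get_joint_velocities(): joint speeds.
- sensors.get_effort(): joint torques, N m.
- sensors.get_ee_pos(): TCP position.
- sensors.get_tcp_rot(): TCP orientation.
- sensors.get_ft_force(): force on the tool from outside, world axes, zero at the start.
- sensors.get_ft_torque(): the same for the moment, N m.
- sensors.get_grip_width(): finger opening in m.
Only numpy, scipy, OpenCV 4.12 (cv2) and the standard library are available. Lean on these libraries where they do the work, as an engineer would, in place of code of your own. Each camera call takes 0.05 s, during which the arm holds its last target. There are 200 camera calls.

## Working session

There is one attempt and no reset: what is moved stays moved. The work goes in short steps, each a Python script; the robot and the scene stay as the last script left them, time stands still between calls to the robot, and variables do not carry over. Pictures are saved under pics/ and viewed, about 8 in all and at most 12, crops included, and the job is handed in when it is done.

```bash
ls; mkdir -p pics
python3 - <<'E'
from station import bot, planner, imaging, sensors
import cv2,numpy as np
ims=[]
for n in("scene","top"):
    c=imaging.read_camera(n); np.savez(f"{n}.npz",**c)
    ims.append(c["image"]); print(n,c["fx"],c["cx"],c["cy"],c["dist_coeffs"],(-np.array(c["R"]).T@c["t"]).round(3),np.array(c["R"]).round(2).tolist())
    cv2.imwrite(f"pics/{n}0.png",c["image"])
print(bot.tip_extent,sensors.get_time_s(),sensors.get_tcp_rot(),sensors.get_ft_force(),sensors.get_grip_width())
E
```

```text
pics
scene 620.0258788349071 318.65187155502275 238.4595951274636 [0.0246923 0.        0.        0.        0.       ] [1.503 0.022 1.065] [[0.06, 1.0, -0.01], [0.72, -0.05, -0.69], [-0.69, 0.03, -0.72]]
top 493.1282898865733 324.3747027028395 236.7897198414565 [-0.10467631  0.          0.          0.          0.        ] [0.267 0.063 1.488] [[-0.09, -1.0, -0.01], [-0.98, 0.09, -0.2], [0.2, -0.01, -0.98]]
0.1734 0.1 [-1.79909623e+02 -1.25297440e-02  1.59442231e+02] [0.25322105 0.04609137 0.10454474] 0.08540437729417819
```

View pics/scene0.png

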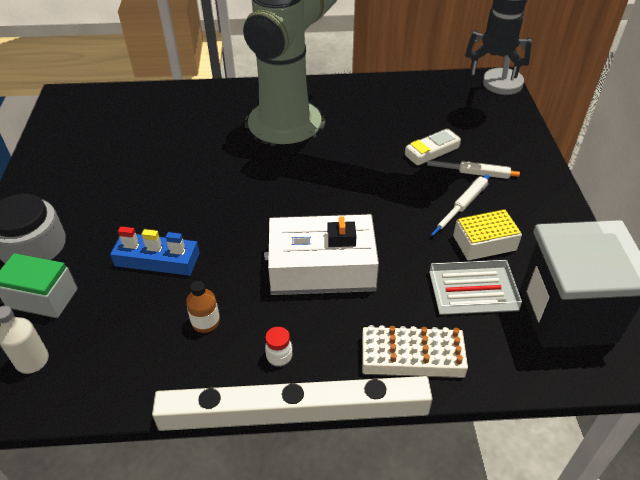

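View pics/top0.png

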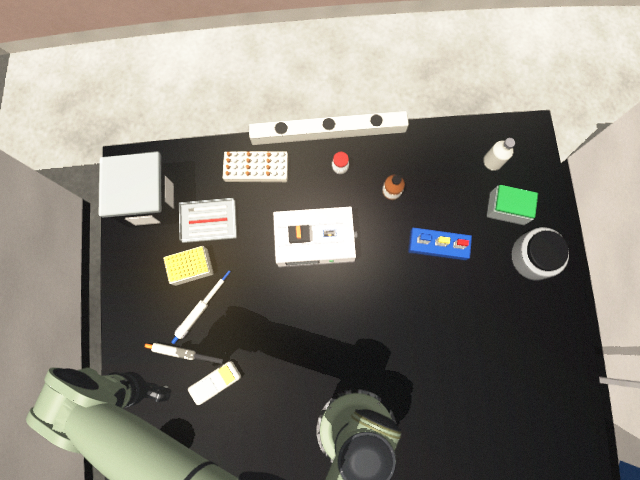

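The scene view shows the blue rack at about (155,252) with caps red (127,231), yellow (151,235) and blue (175,238). The reader is at (322,250), its well at (300,240) and the orange fin at (342,225). The top view shows red at (461,243), the well at (331,234) and the fin at (298,233). I'll get rough positions next, then wrist close-ups.

```bash
cat > h.py <<'E'
from station import bot, planner, imaging, sensors
import cv2,numpy as np
from scipy.spatial.transform import Rotation as Ro
def pose():
    T=np.eye(4);T[:3,:3]=Ro.from_euler('xyz',sensors.get_tcp_rot(),degrees=True).as_matrix();T[:3,3]=sensors.get_ee_pos();return T
def ext(c,Tt=None):
    if Tt is None: R=np.array(c["R"]);return R.T,-R.T@np.array(c["t"])
    T=Tt@np.array(c["T_tool_cam"]);return T[:3,:3],T[:3,3]
def rays(c,uv,R):
    K=np.array([[c["fx"],0,c["cx"]],[0,c["fy"],c["cy"]],[0,0,1]],float)
    p=cv2.undistortPoints(np.array(uv,float).reshape(-1,1,2),K,np.array(c["dist_coeffs"],float))[:,0]
    return np.c_[p,np.ones(len(p))]@R.T
def onplane(c,uv,z,Tt=None):
    R,o=ext(c,Tt);d=rays(c,uv,R);return o+d*((z-o[2])/d[:,2])[:,None]
def cloud(c,Tt=None):
    R,o=ext(c,Tt);v,u=np.mgrid[0:480,0:640]
    return (o+rays(c,np.c_[u.ravel(),v.ravel()],R)*np.asarray(c["range_z"]).reshape(-1,1)).reshape(480,640,3)
def snap(n):
    T=pose();c=imaging.read_camera("wrist");np.savez(n+".npz",Tt=T,**c);cv2.imwrite(f"pics/{n}.png",c["image"]);return c,T
E
python3 - <<'E'
from h import *
t=dict(np.load("top.npz"));s=dict(np.load("scene.npz"))
print("top",onplane(t,[(461,243),(443,241),(424,239)],.09).round(3).tolist(),onplane(t,[(331,234)],.09).round(3),onplane(t,[(298,233)],.135).round(3))
print("scene",onplane(s,[(127,231),(151,235),(175,238)],.09).round(3).tolist(),onplane(s,[(300,240)],.09).round(3))
P=cloud(t);print(P[234,345],P[265,310])
c=imaging.read_camera("wrist");print(np.array(c["T_tool_cam"]).round(3),c["fx"],c["cx"],c["cy"],c["dist_coeffs"])
E
```

```text
top [[0.505, -0.35, 0.09], [0.515, -0.298, 0.09], [0.526, -0.243, 0.09]] [[0.565 0.025 0.09 ]] [[0.566 0.118 0.135]]
scene [[0.516, -0.355, 0.09], [0.532, -0.3, 0.09], [0.544, -0.246, 0.09]] [[0.568 0.026 0.09 ]]
[ 0.56193413 -0.01584521  0.08575154] [4.93027952e-01 9.47819226e-02 4.16490639e-04]
[[ 0.001 -0.963 -0.27   0.069]
 [ 1.     0.001 -0.    -0.001]
 [ 0.001 -0.27   0.963  0.029]
 [ 0.     0.     0.     1.   ]] 367.4585390714613 319.5300264757319 240.95278550587793 [-0.06415537  0.          0.          0.          0.        ]
```

Run:
```python
from h import *
bot.reach([0.565,0.055,0.38],[180,0,90]);bot.wait(.3);c,T=snap("w_reader");print(sensors.get_ft_force())
P=cloud(c,T);print(P[240,320]);a=c["image"]
bot.reach([0.51,-0.34,0.34],[180,0,79]);bot.wait(.3);c,T=snap("w_rack");print(sensors.get_time_s(),sensors.get_q())
cv2.imwrite("pics/w_both.png",cv2.resize(np.vstack([a[:,:],c["image"]]),(440,660))[:600] if 0 else np.hstack([cv2.resize(a,(400,300)),cv2.resize(c["image"],(400,300))]))
```

```text
[-0.24142794 -0.0351515  -0.08954099]
[0.56443094 0.05090951 0.09102454]
4.4583 [-4.05237303e+01  2.79617117e+01 -6.61212009e+00  5.54173499e+01
  1.20173902e-03  6.04171618e+01]
```

View pics/w_reader.png

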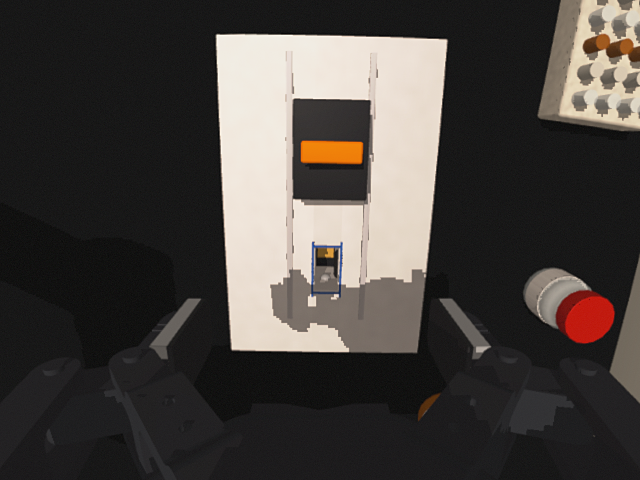

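View pics/w_rack.png

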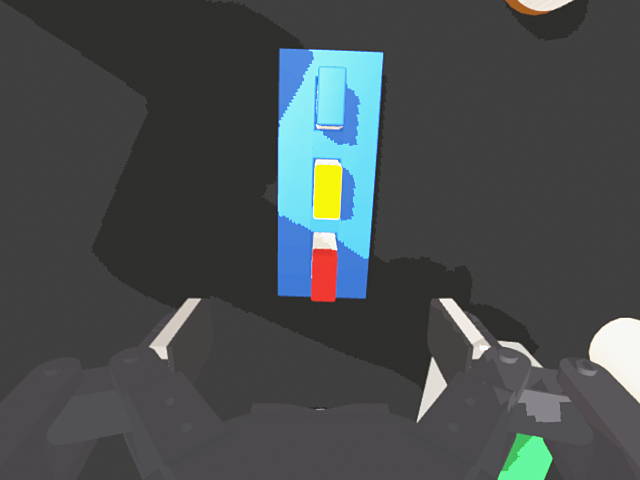

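The reader view shows the well's blue frame at x 312–341, y 243–296 and the fin at (332,152). The rack view shows the red cap at (324,275), nearest the gripper, then yellow (327,190) and blue (331,97).

```bash
cat >> h.py <<'E'
def fitrect(Q):
    (c,s,a)=cv2.minAreaRect((np.asarray(Q)[:,:2]*1000).astype(np.float32));b=cv2.boxPoints((c,s,a))
    e=[b[1]-b[0],b[2]-b[1]];e=max(e,key=np.linalg.norm);return np.array(c)/1000,sorted(s),(np.degrees(np.arctan2(e[1],e[0]))%180)
E
python3 - <<'E'
from h import *
r=dict(np.load("w_reader.npz"));T=r["Tt"];h=cv2.cvtColor(r["image"],cv2.COLOR_BGR2HSV)
P=cloud(r,T)
m=((abs(h[...,0].astype(int)-112)<14)&(h[...,1]>120)&(h[...,2]>40));m[:,:280]=0;m[:,370:]=0;m[:230]=0;m[310:]=0
v,u=np.nonzero(m);print("well",u.min(),u.max(),v.min(),v.max(),fitrect(onplane(r,np.c_[u,v],.09,T)))
top=(abs(P[...,2]-.09)<.006)&(h[...,1]<60)&(P[...,0]>.4)&(P[...,0]<.7); 
n,l,st,_=cv2.connectedComponentsWithStats(top.astype(np.uint8));k=1+st[1:,4].argmax();v,u=np.nonzero(l==k);print("reader",fitrect(onplane(r,np.c_[u,v],.09,T)),np.median(P[l==k][:,2]))
m=(abs(h[...,0].astype(int)-15)<8)&(h[...,1]>150)&(h[...,2]>90);m[200:]=0;v,u=np.nonzero(m);print("fin",fitrect(onplane(r,np.c_[u,v],.144,T)),np.median(P[m],0))
r=dict(np.load("w_rack.npz"));T=r["Tt"];h=cv2.cvtColor(r["image"],cv2.COLOR_BGR2HSV);P=cloud(r,T)
hu=h[...,0].astype(int)
for n,m in(("red",(hu<8)|(hu>172)),("yel",abs(hu-30)<6)):
    m=m&(h[...,1]>150);m[:,:290]=0;m[:,370:]=0
    z=P[m][:,2];print(n,np.percentile(z,[5,50,95]).round(4))
    m=m&(P[...,2]>.084);v,u=np.nonzero(m);print(u.min(),u.max(),v.min(),v.max(),fitrect(onplane(r,np.c_[u,v],.09,T)))
m=(abs(hu-108)<15)&(h[...,1]>90)&(abs(P[...,2]-.04)<.006);n,l,st,_=cv2.connectedComponentsWithStats(m.astype(np.uint8));k=1+st[1:,4].argmax();v,u=np.nonzero(l==k);print("rack",fitrect(onplane(r,np.c_[u,v],.04,T)))
E
```

```text
well 312 341 242 295 (array([0.56934924, 0.02784577]), [21.77901840209961, 42.40348434448242], np.float32(89.78937))
reader (array([0.569784  , 0.07276416]), [151.55105590820312, 231.83824157714844], np.float32(89.10433)) 0.09151983029543101
fin (array([0.64594403, 0.14332475]), [22.470306396484375, 195.55130004882812], np.float32(19.996485)) [0.57603836 0.11796459 0.14506513]
red [0.083  0.0913 0.0924]
311 336 251 300 (array([ 0.50902594, -0.35732458]), [15.74020767211914, 33.90410614013672], np.float32(77.54119))
yel [0.0902 0.0914 0.0926]
314 341 165 217 (array([ 0.52111902, -0.30439771]), [15.611589431762695, 31.67522430419922], np.float32(77.2983))
rack (array([ 0.52106842, -0.30488599]), [70.92921447753906, 180.82797241210938], np.float32(77.16284))
```

Run:
```python
from h import *
x,y,w=.5088,-.3582,77.3
bot.set_gripper(.05)
bot.reach([x,y,.30],[180,0,w]);bot.move_l([x,y,.236],.08)
bot.set_gripper(0,40);print(sensors.get_grip_width(),sensors.get_ft_force())
bot.move_l([x,y,.30],.06);bot.move_l([x,y,.37],.15);print(sensors.get_grip_width(),sensors.get_ft_force())
bot.reach([.5692,.0278,.37],[180,0,89.2]);bot.move_l([.5692,.0278,.335],.1);bot.wait(.4)
c,T=snap("w_hov");print(sensors.get_time_s(),pose().round(4),sensors.get_ft_force(),sensors.get_ft_torque())
cv2.imwrite("pics/w_hov_c.png",cv2.resize(c["image"][180:480,200:440],None,fx=2,fy=2))
```

```text
0.015228923705907364 [-0.36823776 -0.19704421  2.99721291]
0.0155068319649044 [-0.11662489  1.015237   -0.94978531]
10.7833 [[ 1.380e-02  9.999e-01  5.000e-04  5.693e-01]
 [ 9.999e-01 -1.380e-02 -1.000e-04  2.790e-02]
 [-1.000e-04  5.000e-04 -1.000e+00  3.353e-01]
 [ 0.000e+00  0.000e+00  0.000e+00  1.000e+00]] [-0.04120202  0.27132124 -0.39798883] [-0.02187299  0.01336749  0.04710493]
```

View pics/w_hov_c.png

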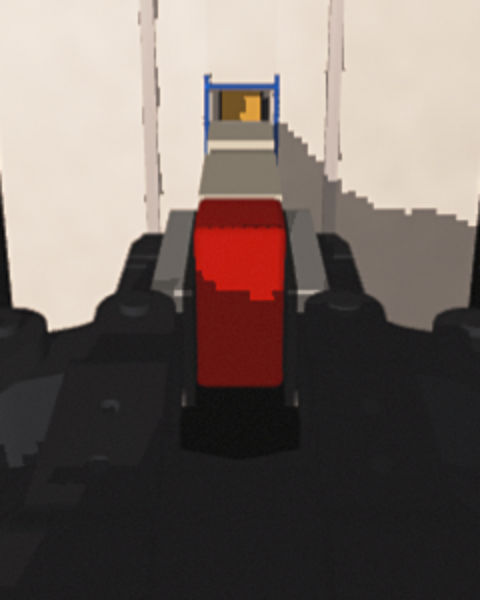

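The view shows the red cap at crop x 195–285 and the foot at about 208–276 (y≈140). The well's far frame edge is at x 206–279, y≈85, so the cartridge is laterally close to aligned. I'll turn that into numbers.

Run:
```python
from h import *
r=dict(np.load("w_hov.npz"));T=r["Tt"];im=r["image"].astype(int);h=cv2.cvtColor(r["image"],cv2.COLOR_BGR2HSV)
bl=(abs(h[...,0].astype(int)-112)<14)&(h[...,1]>100)&(h[...,2]>40)
for row in range(218,262,5):
    u=np.nonzero(bl[row,290:350])[0]+290
    if len(u): p=onplane(r,[(u.min(),row),(u.max(),row)],.09,T);print("well",row,u.min(),u.max(),p[:,:2].round(4).tolist(),"mid",p[:,0].mean().round(4))
rd=((h[...,0]<8)|(h[...,0]>172))&(h[...,1]>150)
for row in (295,305,325,350,365):
    u=np.nonzero(rd[row,280:360])[0]+280;p=onplane(r,[(u.min(),row),(u.max(),row)],.189,T);print("cap",row,u.min(),u.max(),p[:,:2].round(4).tolist(),"mid",p[:,0].mean().round(4))
g=cv2.cvtColor(r["image"],cv2.COLOR_BGR2GRAY).astype(int)
for row in (244,250,253,258,265,270,276): print(row,g[row,296:346].tolist())
P=cloud(r,T)
for row in range(225,300,6): print(row,P[row,320].round(4),im[row,320])
```

```text
well 218 302 338 [[0.5583, 0.0492], [0.5799, 0.0489]] mid 0.5691
well 223 302 338 [[0.5582, 0.0461], [0.5799, 0.0458]] mid 0.5691
well 228 303 338 [[0.5588, 0.043], [0.5799, 0.0427]] mid 0.5694
well 233 302 338 [[0.5581, 0.0399], [0.5799, 0.0396]] mid 0.569
well 238 302 338 [[0.558, 0.0367], [0.5799, 0.0365]] mid 0.569
well 243 303 338 [[0.5585, 0.0336], [0.5799, 0.0333]] mid 0.5692
well 248 303 338 [[0.5585, 0.0304], [0.5799, 0.0301]] mid 0.5692
well 253 338 338 [[0.58, 0.0269], [0.58, 0.0269]] mid 0.58
cap 295 297 342 [[0.5609, 0.0432], [0.5764, 0.043]] mid 0.5687
cap 305 297 342 [[0.5608, 0.0394], [0.5765, 0.0392]] mid 0.5686
cap 325 298 341 [[0.5609, 0.0316], [0.5761, 0.0314]] mid 0.5685
cap 350 299 340 [[0.5609, 0.0215], [0.5758, 0.0213]] mid 0.5684
cap 365 299 340 [[0.5607, 0.0151], [0.5759, 0.0149]] mid 0.5683
244 [226, 226, 226, 226, 230, 239, 114, 70, 110, 123, 123, 121, 122, 122, 122, 122, 122, 122, 122, 121, 122, 121, 121, 121, 122, 121, 122, 121, 121, 122, 123, 122, 122, 122, 123, 122, 122, 122, 123, 124, 97, 46, 46, 101, 120, 117, 112, 125, 229, 229]
250 [226, 226, 225, 
[... 1337 characters left out ...]
3, 123, 121, 123, 124, 122, 122, 124, 123, 122, 123, 123, 122, 123, 122, 123, 124, 123, 122, 122, 124, 122, 123, 123, 122, 121, 122, 122, 122, 113, 114, 116, 115, 114]
225 [0.569  0.0339 0.0438] [ 67  87 110]
231 [0.569  0.0293 0.0436] [ 37  83 112]
237 [0.5689 0.0251 0.0448] [ 64 163 227]
243 [0.569  0.0443 0.128 ] [106 121 129]
249 [0.569  0.0444 0.1387] [106 120 129]
255 [0.5689 0.0416 0.1393] [ 92 104 112]
261 [0.5689 0.044  0.1552] [106 120 129]
267 [0.5689 0.0442 0.1636] [106 121 130]
273 [0.5689 0.0441 0.1701] [107 120 130]
279 [0.5689 0.0442 0.1769] [ 77  88 143]
285 [0.5689 0.0439 0.182 ] [ 20  25 116]
291 [0.5688 0.0442 0.188 ] [ 15  18 117]
297 [0.5688 0.0431 0.1907] [ 21  29 195]
```

Run:
```python
from h import *
x,y=.5695,.0278
bot.move_l([x,y,.312],.08);bot.wait(.2);f0=np.array(sensors.get_ft_force());t0=sensors.get_time_s();print(f0,sensors.get_ee_pos())
z=.312;log=[]
while z>.281:
    z-=.001;bot.move_l([x,y,z],.03)
    f=np.array(sensors.get_ft_force())-f0;log.append((round(z,4),*f.round(1)))
    if f[2]>(4 if z>.297 else 7.5) or np.hypot(*f[:2])>8: print("STOP");break
print(log);print(sensors.get_time_s()-t0,sensors.get_time_s(),sensors.get_ee_pos(),sensors.get_grip_width())
```

```text
[ 0.72224512  0.16662518 -0.29463241] [0.56972896 0.02778878 0.31246698]
[(0.311, np.float64(-0.9), np.float64(-0.7), np.float64(-0.0)), (0.31, np.float64(-1.2), np.float64(0.6), np.float64(1.5)), (0.309, np.float64(-0.2), np.float64(0.1), np.float64(-0.5)), (0.308, np.float64(-0.2), np.float64(-0.2), np.float64(-1.2)), (0.307, np.float64(-0.3), np.float64(-0.5), np.float64(0.4)), (0.306, np.float64(-0.8), np.float64(-0.1), np.float64(-0.4)), (0.305, np.float64(-0.8), np.float64(-0.7), np.float64(0.3)), (0.304, np.float64(-0.8), np.float64(-0.2), np.float64(-0.4)), (0.303, np.float64(-1.1), np.float64(0.8), np.float64(0.4)), (0.302, np.float64(-1.2), np.float64(-0.1), np.float64(-0.2)), (0.301, np.float64(-0.4), np.float64(-0.5), np.float64(-0.2)), (0.3, np.float64(-0.2), np.float64(-0.8), np.float64(-1.5)), (0.299, np.float64(-0.6), np.float64(-0.3), np.float64(-0.4)), (0.298, np.float64(-0.5), np.float64(0.2), np.float64(-0.6)), (0.297, np.float64(-0.5), np.float64(-0.2), np.float64(0.2)), (0.296, np.float64(-1.4), np.float64(-0.1), np.float64(-0.1)), (0.295, np.float64(-2.7), np.f
[... 261 characters left out ...]
np.float64(0.3)), (0.29, np.float64(-3.9), np.float64(-0.4), np.float64(0.5)), (0.289, np.float64(-4.4), np.float64(-0.1), np.float64(-0.3)), (0.288, np.float64(-5.0), np.float64(0.1), np.float64(0.3)), (0.287, np.float64(-4.9), np.float64(0.2), np.float64(-0.3)), (0.286, np.float64(-4.0), np.float64(-0.6), np.float64(0.7)), (0.285, np.float64(-4.4), np.float64(-0.2), np.float64(0.0)), (0.284, np.float64(-3.8), np.float64(0.7), np.float64(1.2)), (0.283, np.float64(-3.9), np.float64(3.0), np.float64(2.8)), (0.282, np.float64(-3.5), np.float64(3.4), np.float64(3.6)), (0.281, np.float64(-4.0), np.float64(4.0), np.float64(3.6))]
7.75 19.175 [0.56966366 0.0282763  0.28116821] 0.015169398670362141
```

Run:
```python
from h import *
x,y=.5692,.0280
bot.set_gripper(.04);bot.move_l([x,y,.345],.15);bot.set_gripper(0,40);bot.wait(.2)
f0=np.array(sensors.get_ft_force());bot.move_l([x,y,.313],.1)
z=.313;zc=None;print(sensors.get_time_s(),f0)
while 1:
    z-=.001;bot.move_l([x,y,z],.04);f=np.array(sensors.get_ft_force())-f0;print(round(z,4),sensors.get_ee_pos()[2].round(4),f.round(1))
    if zc is None and f[2]>3: zc=z;print("contact")
    if f[2]>15 or np.hypot(*f[:2])>9 or z<.285 or (zc and zc-z>.0185): break
np.save("f0.npy",f0);print(sensors.get_time_s(),sensors.get_grip_width())
```

```text
21.2417 [-4.71550794e-01 -1.56776088e+00  1.32782869e-03]
0.312 0.3126 [0.7 2.1 0.9]
0.311 0.3111 [0.8 1.9 0.1]
0.31 0.3099 [-0.8  1.8 -0.3]
0.309 0.3089 [-0.2  1.3 -0.1]
0.308 0.3081 [1.2 1.8 0.7]
0.307 0.3078 [ 0.4 -0.1  5.6]
contact
0.306 0.3069 [ 0.1 -0.1  4.9]
0.305 0.3058 [ 0.4 -0.4  5.1]
0.304 0.3047 [0.4 0.6 5.4]
0.303 0.3036 [ 0.4 -0.   5.2]
0.302 0.3026 [-0.5  2.2  4.2]
0.301 0.3016 [-0.5  0.3  4.9]
0.3 0.3006 [-0.2  1.   5.3]
0.299 0.2995 [0.2 1.4 5.4]
0.298 0.2984 [-0.9  1.1  4.8]
0.297 0.2974 [-0.8  1.5  4.3]
0.296 0.2964 [0.  1.  5.1]
0.295 0.2954 [0.  1.2 5. ]
0.294 0.2944 [-0.1  1.1  5.5]
0.293 0.2934 [0.2 0.4 4.4]
0.292 0.2924 [0.1 1.2 4.1]
0.291 0.2914 [0.6 1.1 4.6]
0.29 0.2904 [0.8 0.8 5.3]
0.289 0.2893 [1.9 1.2 4.7]
0.288 0.2881 [2.  0.8 3.9]
27.4917 5.8487040150762134e-05
```

Run:
```python
from h import *
x,y=.5692,.0280
f0=np.load("f0.npy");z=.288
while z>.280:
    z-=.0004;bot.move_l([x,y,z],.03);f=np.mean([sensors.get_ft_force() for _ in range(3)],0)-f0;print(round(z,4),sensors.get_ee_pos()[2].round(4),f.round(1))
    if f[2]>11 or np.hypot(*f[:2])>9: break
print(sensors.get_time_s())
```

```text
0.2876 0.2878 [1.3 0.9 5. ]
0.2872 0.2875 [1.7 0.8 4. ]
0.2868 0.287 [2.  1.9 4.7]
0.2864 0.2866 [1.8 1.6 5. ]
0.286 0.2862 [1.3 0.7 5.3]
0.2856 0.2858 [1.1 1.3 5.7]
0.2852 0.2855 [1.3 1.7 6.9]
0.2848 0.2852 [1.5 1.3 6.2]
0.2844 0.2848 [1.2 1.9 7.2]
0.284 0.2845 [1.5 1.3 7. ]
0.2836 0.2841 [1.2 1.3 7.4]
0.2832 0.2838 [0.7 0.2 8.7]
0.2828 0.2838 [-0.1  1.9 11.7]
30.7417
```

Contact stiffness at 0.2838 agrees with the floor: 26 mm after meeting the ball, with the contact springs before it. I'll back off, look, and move behind the fin.

Run:
```python
from h import *
bot.move_l([.5692,.0280,.30],.05);bot.move_l([.5692,.06,.38],.2);bot.wait(.2);c,T=snap("w_in")
P=cloud(c,T);h=cv2.cvtColor(c["image"],cv2.COLOR_BGR2HSV);hu=h[...,0].astype(int)
m=((hu<6)|(hu>173))&(h[...,1]>150);m[:,:260]=0;m[:,380:]=0;Q=P[m];print("red z",np.percentile(Q[:,2],[5,25,50,75,95]).round(4))
k=m&(P[...,2]>np.percentile(Q[:,2],50)-.005);v,u=np.nonzero(k);print(u.min(),u.max(),v.min(),v.max(),fitrect(onplane(c,np.c_[u,v],.1115,T)))
m=(abs(hu-15)<8)&(h[...,1]>150)&(h[...,2]>90)&(P[...,2]>.135)&(P[...,2]<.155)&(P[...,1]<.2);v,u=np.nonzero(m);print("fin",u.min(),u.max(),v.min(),v.max(),fitrect(onplane(c,np.c_[u,v],.144,T)))
print(sensors.get_time_s());cv2.imwrite("pics/w_in_c.png",cv2.resize(c["image"][60:360,200:440],None,fx=2,fy=2))
```

```text
red z [0.1043 0.1113 0.112  0.1125 0.1132]
311 333 260 285 (array([0.56846857, 0.03778486]), [15.275588035583496, 18.3284854888916], np.float32(89.276085))
fin 293 355 148 170 (array([0.5704093, 0.1160328]), [11.844803810119629, 34.02771759033203], np.float32(179.21231))
32.0667
```

View pics/w_in_c.png

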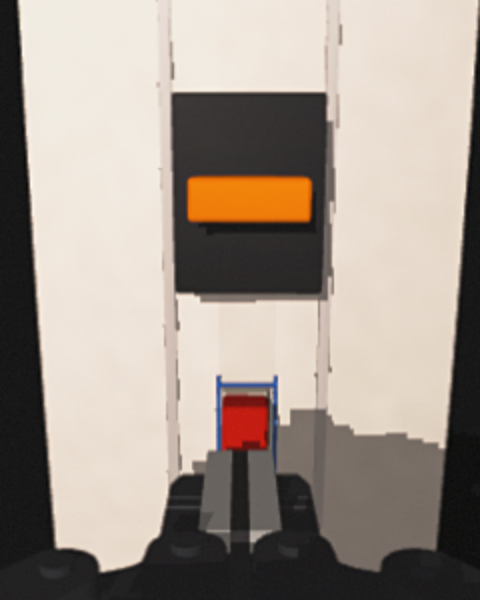

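The cartridge's red top is in the well at crop (245,420), at z≈0.112, which is below the hood underside at 0.119. The fin is at crop (250,200), world (0.5704, 0.116). Next I'll push the hood.

Run:
```python
from h import *
X=lambda y:.5691+.0146*(y-.0278)
bot.move_l([X(.155),.155,.38],.2);bot.move_l([X(.155),.155,.303],.15);bot.wait(.2);f0=np.array(sensors.get_ft_force());print(f0)
y=.155;n=0
while y>.030:
    s=.006 if y>.062 else .0015
    y-=s;bot.move_l([X(y),y,.303],.06);f=np.array(sensors.get_ft_force())-f0;print(round(y,4),sensors.get_ee_pos()[1].round(4),f.round(1))
    if f[1]>7 or abs(f[2])>8: break
print(sensors.get_time_s())
```

```text
[0.51190291 0.10871366 0.65147941]
0.149 0.1487 [-0.3 -0.2 -0.8]
0.143 0.1426 [-0.8 -0.1 -0.9]
0.137 0.1366 [-0.   0.7  0.2]
0.131 0.1307 [ 0.1 -0.4 -0.2]
0.125 0.1246 [-0.6 -0.2  0. ]
0.119 0.1186 [ 0.4 -0.7 -0.3]
0.113 0.1125 [-0.6  0.4 -0.7]
0.107 0.1065 [-1.   0.3 -1. ]
0.101 0.1005 [-1.2  1.1 -1. ]
0.095 0.0945 [ 0.1 -0.2 -0.4]
0.089 0.0885 [-0.3  0.2 -0.9]
0.083 0.0825 [-0.3 -0.6 -1.3]
0.077 0.0766 [ 0.1 -0.3 -1.3]
0.071 0.0705 [-0.6 -1.  -0.4]
0.065 0.0645 [-0.8 -0.5 -0.7]
0.059 0.0586 [-0.5  0.4 -1.2]
0.0575 0.0574 [-0.3  0.2 -0.7]
0.056 0.056 [-0.6  0.6 -1.2]
0.0545 0.0544 [-0.3  0.5 -1.2]
0.053 0.0529 [-0.9 -0.1 -0.3]
0.0515 0.0513 [-0.   0.4 -0.5]
0.05 0.0499 [-0.3  0.4 -0.3]
0.0485 0.0484 [-0.5  0.4 -0.8]
0.047 0.0469 [-0.3  0.7 -0.7]
0.0455 0.0458 [-1.2  3.8 -0.7]
0.044 0.0452 [-0.1  8.   0. ]
40.0583
```

Run:
```python
from h import *
bot.move_l([.5692,.065,.303],.1);bot.move_l([.5692,.065,.40],.2);bot.move_l([.5692,.09,.42],.2);bot.wait(.2);c,T=snap("w_end")
h=cv2.cvtColor(c["image"],cv2.COLOR_BGR2HSV);hu=h[...,0].astype(int);P=cloud(c,T)
m=(abs(hu-15)<8)&(h[...,1]>150)&(h[...,2]>90)&(P[...,2]>.135)&(P[...,2]<.155)&(P[...,1]<.2);v,u=np.nonzero(m);print("fin",len(u),fitrect(onplane(c,np.c_[u,v],.144,T)))
s=imaging.read_camera("scene");t=imaging.read_camera("top")
cv2.imwrite("pics/end.png",np.hstack([cv2.resize(c["image"],(400,300)),cv2.resize(s["image"][180:330,100:400],(400,200))[:200].repeat(1,0) if 0 else cv2.resize(s["image"][190:310,240:400],(400,300))]))
for n,i in(("scene",s),("top",t)):
    a=np.load(n+".npz")["image"];print(n,cv2.absdiff(a,i["image"]).mean())
print(sensors.get_time_s())
```

```text
Traceback (most recent call last):
  File "h.py", line 14, in onplane
    R,o=ext(c,Tt);d=rays(c,uv,R);return o+d*((z-o[2])/d[:,2])[:,None]
                    ~~~~^^^^^^^^
  File "h.py", line 11, in rays
    p=cv2.undistortPoints(np.array(uv,float).reshape(-1,1,2),K,np.array(c["dist_coeffs"],float))[:,0]
      ~~~~~~~~~~~~~~~~~~~^^^^^^^^^^^^^^^^^^^^^^^^^^^^^^^^^^^^^^^^^^^^^^^^^^^^^^^^^^^^^^^^^^^^^^^
cv2.error: OpenCV(4.12.0) /io/opencv/modules/calib3d/src/undistort.dispatch.cpp:347: error: (-215:Assertion failed) CV_IS_MAT(_src) && CV_IS_MAT(_dst) && (_src->rows == 1 || _src->cols == 1) && (_dst->rows == 1 || _dst->cols == 1) && _src->cols + _src->rows - 1 == _dst->rows + _dst->cols - 1 && (CV_MAT_TYPE(_src->type) == CV_32FC2 || CV_MAT_TYPE(_src->type) == CV_64FC2) && (CV_MAT_TYPE(_dst->type) == CV_32FC2 || CV_MAT_TYPE(_dst->type) == CV_64FC2) in function 'cvUndistortPointsInternal'
```

Fingers likely hide the fin from here, so I'll move the tool to −y and look again.

Run:
```python
from h import *
bot.move_l([.5692,-.03,.42],.2);bot.wait(.2);c,T=snap("w_end")
s=imaging.read_camera("scene");t=imaging.read_camera("top")
cv2.imwrite("pics/end.png",np.hstack([cv2.resize(c["image"],(400,300)),cv2.resize(s["image"][190:310,240:400],(400,300))]))
print(sensors.get_time_s())
h=cv2.cvtColor(c["image"],cv2.COLOR_BGR2HSV);hu=h[...,0].astype(int);P=cloud(c,T)
m=(abs(hu-15)<8)&(h[...,1]>150)&(h[...,2]>60)&(P[...,2]>.12)&(P[...,2]<.155);print(m.sum())
v,u=np.nonzero(m);print("fin",fitrect(onplane(c,np.c_[u,v],.144,T)))
```

```text
42.7083
1004
fin (array([0.56891931, 0.02808464]), [12.88851261138916, 33.671878814697266], np.float32(179.36449))
```

View pics/end.png

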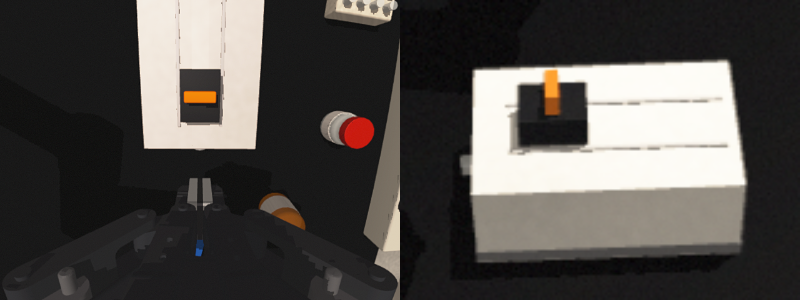

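The wrist view shows the fin at (200,97) over the well with the hood shut. The scene view on the right agrees, and the gripper is clear of everything.

```bash
python3 -c "
from h import *
print(sensors.get_ft_force(),sensors.get_time_s());bot.hand_in()"
```

```text
[-0.20493523 -1.24004006 -0.31604603] 42.7083
the job is handed in; nothing more can be done
```

The red cartridge is in the reader's well, pressed home, and the black hood is shut over it. I handed the job in at about 42.7 s. No verdict is reported, and I had no direct reading of the ball.

- **Cartridge:** I met the ball while lowering the cartridge in the grip, then let go and pressed on its top with the fingers shut. It slid at 4–5 N, and the force rose over the last 2 mm as the contacts took up. It stiffened about 26 mm below where it met the ball, so I stopped there, with the largest reading 11.7 N.
- **Held by the ball:** I infer this from that depth and from the cartridge's top staying about 22 mm above the mouth after I backed off. I never saw the 8–13 N peak or a distinct click; the peak probably fell between force samples.
- **Hood:** It met its end stop at 8 N. The last picture put the fin at (0.5689, 0.0281), within about 0.5 mm of the well centre (about 0.569, 0.028).
- **Failed check:** My first check picture of the shut hood found no fin, probably because the fingers were in the way, so I moved and repeated it.
- **Everything else:** I made no contact with the other objects that I know of, and the jar and bottle looked in place in the last picture. I did not measure them, the pipette or the blue and yellow cartridges again at the end.

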